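# Set out the sole pattern and wax for the next resoling job

### The job

Set out the next resoling job: draw the half-sole pattern (the tall plywood one with the rounded toe) up out of its slot in the leaning rack and stand it, toe up, in the middle of the ledge of the sloping rest, leaning back against the rest's board. Also lower the round lump of cobbler's wax gently to the bottom of the deep stoneware pot; do not let it drop in. Leave the other two patterns, the hammer and the bottle where they are.

Things in the scene. Friction and masses are not known exactly. Their poses are not given: they have to be found in the camera images.
- rack: Grey painted wooden rack, fixed, base 200 x 136 mm. Origin: centre of its underside. Three slots along its y axis, floors centred at x = -52, 0, +52 mm, z = 27 mm. All lean 35 degrees from vertical: up a slot leads toward the rack's -x (the robot's side). Each slot is 12 mm wide, 104 mm long between end stops, 45 mm deep along the slope.
- sole_pattern: Half-sole pattern to be taken: 8 mm plywood sheet, 92 mm wide, 160 mm tall, straight sides and foot, round toe (radius 46 mm) at the top, about 80 g. It stands in any one of the three slots, 115 mm of it showing. Origin: centre of its foot edge. z runs up the sheet to the toe, y along its width, x normal to the sheet.
- heel_pattern: Another pattern, to stay in its slot: 8 mm plywood, 74 mm wide, 75 mm tall, half-round top. Same axes and origin as the half-sole pattern.
- strap_pattern: Another pattern, to stay in its slot: 8 mm plywood rectangle, 94 mm wide, 62 mm tall. Same axes and origin.
- rest: Sloping rest, painted grey, fixed on a 160 x 150 mm base. Origin: middle of the corner of ledge and backboard, 26 mm above the table. z runs up the backboard, which leans 25 degrees toward the robot; x out of its face, across the ledge; y along the ledge. Backboard 130 wide, 95 tall along z, 10 thick. Ledge 130 long, 26 mm from backboard to a lip 12 high, 8 thick.
- pot: Round white stoneware pot, fixed, open at the top: outer diameter 160 mm, inner diameter 150 mm, 78 mm tall, inner floor 8 mm above the table. Origin: centre of its underside.
- wax: Ball-shaped lump of dark brown cobbler's wax, 44 mm across and 42 mm tall with a small flat foot, about 60 g, standing on the table. Origin: centre of its flat underside.
- wax_center (a point): Middle of the wax lump, 20 mm above its underside, at its widest.
- hammer: Bystander: hammer lying on the table with a wooden handle. Origin: underside.
- finish_bottle: Bystander: amber glass bottle, 52 mm across, 130 mm tall. Origin: centre of its underside.
Things that resemble listed ones, but are neither listed nor needed, are in the scene too. What is shaped like the sole_pattern but blue or red is not meant.

How it is judged:
By the outcome, as a careful person would: the job done as asked, in the order asked, and still so for the second after the job is handed in, with the robot touching nothing.
It also fails if it takes over 67 s, if anything falls off the work surface, if the arm or the gripper's body presses on something with over 40 N, if the wrist force passes 120 N, or if a joint passes its speed limit or range.

### The arm

A 6-joint arm with a two-finger parallel gripper is mounted at the origin on the work surface. World frame = base frame: x ahead of the robot, y to its left, z up, the work surface at z = 0. Lengths are in mm, angles in rad, forces in N, time in s.
With the tool pointing down it reaches from about 400 to 925 mm from the base axis. Payload 12.5 kg.
Tool frame: the origin (TCP) lies midway between the tips of the shut fingers; the grasp point (between the pads) lies 19 mm behind it; z points along the fingers, y is the line along which they close (so a half turn about z gives the same grasp; the last joint's range is limited). The gripper opens to 95 mm and grips with 3 to 60 N. Pads are 20 mm wide; open, the fingers measure 119 mm over their backs; the gripper's body (75 mm by 180 mm) begins 59 mm behind the grasp point.
Start: joints at [1.221, 0.491, 1.559, -0, 1.092, -0.106], TCP at [150.852, 606.54, 214.661] pointing down, gripper open.
Joint ranges: [-3.1, 3.1], [-0.84, 2.19], [0.05, 2.79], [-1.13, 4.28], [0.06, 2.93], [-2.69, 2.69]. Speed limits (rad/s): [2.22, 2.22, 2.79, 3.14, 3.14, 3.14].

### API

Orientations are given as [roll, pitch, yaw] about the fixed x, y, z axes, in that order (R = Rz(yaw) Ry(pitch) Rx(roll)).
In Python, from cell import env gives the robot as it stands.
- The arm moves only by the tool carry_out, never from a script. Its argument "series" is a list of rows, each a list of 4 numbers: the shift along the world's x, y, z normalised to -1 to 1, where 1 is 5 cm, then the turn about the world's z normalised to -1 to 1, where 1 is 6 degrees. In form: [[x, y, z, turn], ...]. A call has exactly 5 rows; each row shifts and turns the commanded pose from where the row before left it; what a row does not reach is not made up. A row lasts 1/10 s, in which the tool goes at most 50 mm and 8.59 degrees, less where a joint would pass 70% of its speed; a pose out of reach is approached as far as the arm can. A call with a number of a shift or a turn outside -1 to 1 is refused whole. A call with a gripper value outside its range is refused whole. "fingers" is the closure, from -1 (fully open) to 1 (shut), set as the call begins (left out, the last holds). The fingers move at their own pace and stop on an object; the grip force is fixed at half the most. Time passes only in rows, so rows that do not move let the fingers close, or fill a call up. It gives the time, the measured TCP pose, the force, the opening and the grip force at its end, in the units of the state.
- env.state(): the state, without advancing time (a new reading comes with each control period).
- env.read_camera(name): name is "scene" or "top" or "wrist"; returns the picture (384x512x3 uint8, red, green, blue); there is no depth.
- env.calibration(name): a dict with "K" (3x3 intrinsics, pixels), "pose" (4x4, takes a point from camera to world coordinates). Camera axes: x right, y down, z forward; pixel columns grow to the right and rows downward; lengths in mm; the calibration is good to about 2 mm. A picture is of the moment at which its call begins: read the wrist's pose just before it. calibration takes no time and is no camera call; for the wrist camera it gives the pose at the moment of the call.
- env.job_done(): hands the job in; it is judged then, once.
Trained networks look in the newest picture that a camera, given by its name, has taken for a name from the list of things; names that differ only in an ending like _2 or _b are one class to them, and where a whole thing is asked for, a point or a joint stands for the part that bears it (a point fixed in the world has none). Each returns a list of dicts, best first, with "conf" (0 to 1); they miss things now and then, are a little off and sometimes report something else, mostly with a low value. They report only what shows in the picture. A call takes as long as a camera call. They do not tell look-alikes from the thing itself.
- env.look_for(camera, label): "position" ([row, column] as shares, 0 to 1, of the picture: columns of its width, rows of its height, amid what is visible of it).
The state is a dict: "t": time; "joints": joint angles; "qvel": joint speeds; "tau": joint torques, N m; "eef_pos": TCP position; "tcp_rot": TCP orientation; "ft_force": force on the tool from outside, world axes, zero at the start; "moment": the same for the moment, N m; "opening": opening from 0.0 (shut) to 1.0 (fully open); "grip_force": force on a finger pad.
Only numpy, scipy, OpenCV 4.12 (cv2) and the standard library are available. Lean on these libraries where they do the work, as an engineer would, in place of code of your own. Each camera call takes 0.05 s, during which the arm holds its last target. There are 200 camera calls.

## Working session

There is one attempt and no reset: what is moved stays moved. The work goes in short steps, Python scripts to look and compute and a tool call to move; the robot and the scene stay as the last step left them, time stands still between calls to the robot, and variables do not carry over. Pictures are saved under pics/ and viewed, at most 10 in all, crops included, and the job is handed in when it is done.

Besides the shell and the picture viewer there is one more tool, called after "Emit:" as a command line: name --pt "numbers of a row" for each row, then --argument value for the rest. carry_out: Moves the arm, as the interface text tells. Its arguments: {"type":"object","properties":{"series":{"type":"array","items":{"type":"array","items":{"type":"number","minimum":-1,"maximum":1}}},"fingers":{"type":"number"}},"required":["series"]}

```bash
ls; mkdir -p pics; cat > h.py <<'E'
import numpy as np,cv2
from cell import env
def px2w(cam,rc,z,cal=None):
    c=cal or env.calibration(cam);K=np.array(c['K']);T=np.array(c['pose'])
    d=T[:3,:3]@np.linalg.solve(K,[rc[1],rc[0],1.]);o=T[:3,3]
    return o+d*(z-o[2])/d[2]
def w2px(cam,p,cal=None):
    c=cal or env.calibration(cam);K=np.array(c['K']);T=np.array(c['pose'])
    q=K@(T[:3,:3].T@(np.array(p,float)-T[:3,3]));return (q[1]/q[2],q[0]/q[2])
E
python3 - <<'E'
from h import *
ims=[]
for c in ['scene','top']:
    im=env.read_camera(c);cv2.imwrite(f'pics/{c}0.png',im[...,::-1]);ims.append(im)
    cal=env.calibration(c);print(c,np.round(cal['K'],0).tolist(),np.round(cal['pose'],2).tolist())
    for l in ['rack','sole_pattern','heel_pattern','strap_pattern','rest','pot','wax','hammer','finish_bottle']:
        print(l,[(round(d['position'][0]*384),round(d['position'][1]*512),round(d['conf'],2),np.round(px2w(c,(d['position'][0]*384,d['position'][1]*512),20)).tolist()) for d in env.look_for(c,l)[:4]])
print(env.state())
E
```

```text
pics
scene [[412.0, 0.0, 263.0], [0.0, 412.0, 179.0], [0.0, 0.0, 1.0]] [[0.42, 0.69, -0.59, 1273.48], [0.91, -0.33, 0.26, -404.75], [-0.01, -0.64, -0.77, 988.01], [0.0, 0.0, 0.0, 1.0]]
rack [(215, 214, 0.78, [595.0, -259.0, 20.0])]
sole_pattern [(138, 205, 0.84, [287.0, -176.0, 20.0]), (211, 138, 0.8, [485.0, -453.0, 20.0]), (163, 189, 0.79, [370.0, -261.0, 20.0])]
heel_pattern [(207, 214, 0.61, [568.0, -248.0, 20.0]), (190, 202, 0.52, [495.0, -259.0, 20.0])]
strap_pattern [(208, 213, 0.83, [570.0, -254.0, 20.0])]
rest [(130, 349, 0.74, [463.0, 280.0, 20.0]), (163, 190, 0.68, [375.0, -257.0, 20.0])]
pot [(191, 311, 0.64, [636.0, 34.0, 20.0])]
wax []
hammer [(219, 372, 0.76, [799.0, 138.0, 20.0])]
finish_bottle [(263, 236, 0.67, [763.0, -260.0, 20.0])]
top [[493.0, 0.0, 261.0], [0.0, 493.0, 190.0], [0.0, 0.0, 1.0]] [[0.01, -0.99, 0.11, 440.94], [-1.0, -0.01, 0.03, -127.6], [-0.03, -0.11, -0.99, 1230.23], [0.0, 0.0, 0.0, 1.0]]
rack [(184, 331, 0.62, [586.0, -262.0, 20.0])]
sole_pattern [(230, 406, 0.69, [476.0, -444.0, 20.0]), (237, 336, 0.61, [457.0, -273.0, 20.0]), (155, 212, 0.21, [
[... 317 characters left out ...]
9.0, 20.0])]
{'t': 1.0, 'joints': array([ 1.22137739e+00,  4.90897533e-01,  1.55888144e+00,  4.10149828e-06,
        1.09167392e+00, -1.05572641e-01]), 'qvel': array([ 1.20103146e-03,  1.49873876e-03, -1.88216096e-03, -4.30131293e-06,
        8.96160039e-04,  1.11003503e-03]), 'tau': array([-3.39343336e-03, -6.12464333e+01, -2.58445948e+01,  6.92070415e-02,
        4.43389337e-02, -6.10145449e-06]), 'eef_pos': array([150.8700792 , 606.55207444, 214.66887753]), 'tcp_rot': array([3.14145329e+00, 1.11076511e-05, 2.89774447e+00]), 'ft_force': array([-0.05265002,  1.09892912,  0.25087562]), 'moment': array([-0.00152342, -0.04935627, -0.05402354]), 'grip_force': 0.0, 'opening': 1.0022641584511494}
```

View pics/scene0.png

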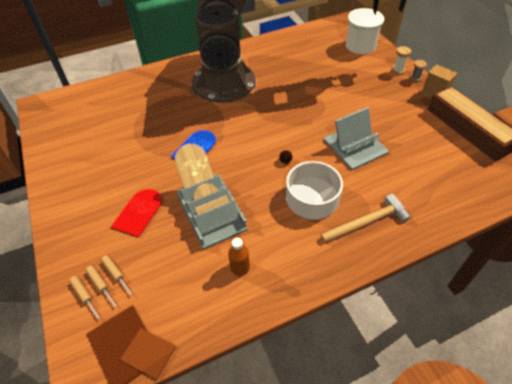

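View pics/top0.png

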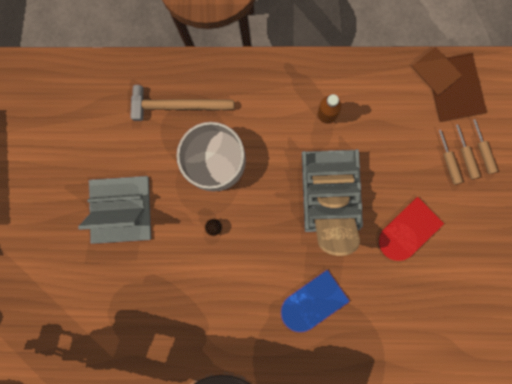

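Candidates for the half-sole pattern in the scene picture (row, column):
- (138,205) is blue.
- (211,138) is red.
- (163,189) is plywood, round toe, standing in the rack's slot nearest the robot. I choose this one.

The wax is the dark ball at scene (157,285), top (229,214). The pot is the wide white one at (191,311), not the cup at (30,363). I check these in a close crop.

```bash
python3 - <<'E'
from h import *
s=cv2.imread('pics/scene0.png');t=cv2.imread('pics/top0.png')
a=cv2.resize(s[130:255,160:260],(400,500),interpolation=cv2.INTER_CUBIC) #x4
b=cv2.resize(t[140:265,295:370],(300,500),interpolation=cv2.INTER_CUBIC) #x4
cv2.imwrite('pics/c1.png',np.hstack([a,b]))
E
```

```text
(no output)
```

View pics/c1.png

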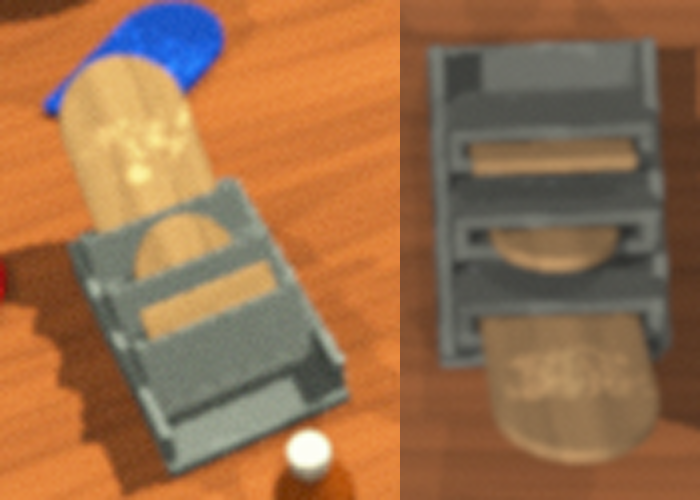

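The crop shows the plywood half-sole in the slot nearest the robot, with its toe at the top of the blue blob at (60–215, 55–240). The heel pattern is in the middle slot and the strap pattern in the far slot. I move the wrist camera over the rack next.

Emit:
carry_out --pt "0.66 -0.8 0.2 0.23" --pt "0.66 -0.8 0.2 0.23" --pt "0.66 -0.8 0.2 0.23" --pt "0.66 -0.8 0.2 0.23" --pt "0.66 -0.8 0.2 0.23" --fingers -1

```text
t: 1.5
eef_pos: [307.9, 415.6, 262.5]
tcp_rot: [3.141, 0.0, 3.02]
ft_force: [0.1, 0.9, 0.7]
opening: 1.001
grip_force: 0.0
```

Emit:
carry_out --pt "0.66 -0.8 0.2 0.23" --pt "0.66 -0.8 0.2 0.23" --pt "0.66 -0.8 0.2 0.23" --pt "0.66 -0.8 0.2 0.23" --pt "0.66 -0.8 0.2 0.23"

```text
t: 2.0
eef_pos: [464.2, 226.0, 310.0]
tcp_rot: [3.141, 0.001, 3.14]
ft_force: [0.1, 0.7, 1.1]
opening: 0.998
grip_force: 0.0
```

Emit:
carry_out --pt "0 -0.9 0 0" --pt "0 -0.9 0 0" --pt "0 -0.9 0 0" --pt "0 -0.9 0 0" --pt "0 -0.9 0 0"

```text
t: 2.5
eef_pos: [462.9, 1.1, 309.6]
tcp_rot: [3.142, 0.001, 3.139]
ft_force: [0.1, 0.9, -0.1]
opening: 1.0
grip_force: 0.0
```

Emit:
carry_out --pt "0 -0.9 0 0" --pt "0 -0.9 0 0" --pt "0 -0.9 0 0" --pt "0 -0.9 0 0" --pt "0 -0.9 0 0"

```text
t: 3.0
eef_pos: [462.9, -224.1, 309.6]
tcp_rot: [-3.141, 0.0, 3.138]
ft_force: [0.5, -0.3, 0.8]
opening: 1.001
grip_force: 0.0
```

Emit:
carry_out --pt "0 -0.2 0 0" --pt "0 0 0 0" --pt "0 0 0 0" --pt "0 0 0 0" --pt "0 0 0 0"

```text
t: 3.5
eef_pos: [463.4, -231.0, 309.6]
tcp_rot: [-3.142, 0.0, 3.14]
ft_force: [0.9, -0.1, 0.8]
opening: 0.998
grip_force: 0.0
```

```bash
python3 - <<'E'
from h import *
s=env.state();print(s['t'],s['eef_pos'],s['tcp_rot'],s['joints'])
im=env.read_camera('wrist');cal=env.calibration('wrist')
print(np.round(cal['K'],1).tolist(),np.round(cal['pose'],3).tolist())
np.save('pics/w1cal.npy',cal,allow_pickle=True)
cv2.imwrite('pics/w1.png',cv2.resize(im,(768,576),interpolation=cv2.INTER_CUBIC)[...,::-1]);cv2.imwrite('pics/w1raw.png',im[...,::-1])
E
```

```text
3.5 [ 463.44887821 -230.99434903  309.63510773] [-3.14152288e+00  3.78173020e-04  3.14028609e+00] [-5.90075992e-01  2.47167462e-01  1.68104250e+00  1.62264461e-04
  1.21302945e+00 -2.15962253e+00]
[[317.9, 0.0, 253.1], [0.0, 317.9, 189.3], [0.0, 0.0, 1.0]] [[0.001, 0.963, 0.269, 388.156], [1.0, -0.001, -0.001, -230.862], [-0.0, 0.269, -0.963, 481.144], [0.0, 0.0, 0.0, 1.0]]
```

View pics/w1.png

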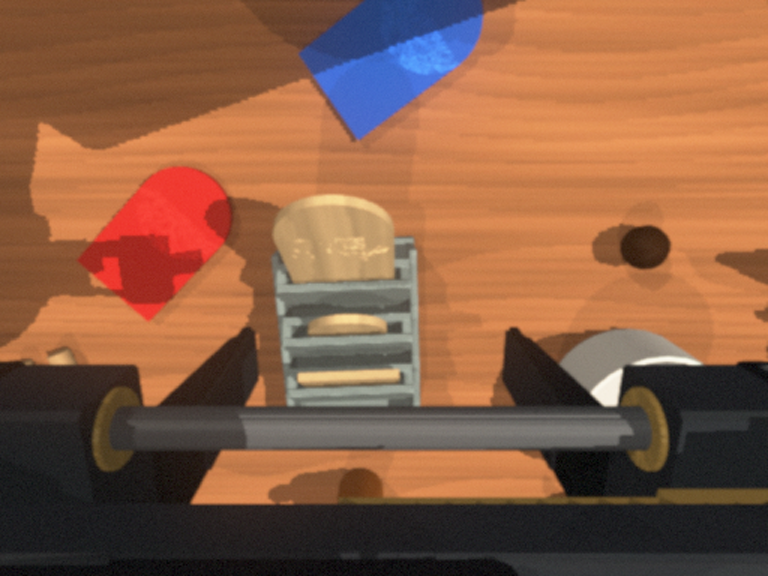

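The wrist view (768-wide picture) shows:
- the half-sole's toe at (row 195–280, columns 275–395), with the rack below it
- the heel pattern at (323,347) and the strap pattern at (377,348)
- the wax at (247,645)
- the red decoy at (240,155) and the blue decoy at (60,400)

I fit the pattern's pose from all three cameras.

```bash
cat > fit.py <<'E'
from h import *
from scipy.optimize import minimize
cw=np.load('pics/w1cal.npy',allow_pickle=True).item()
V=[('wrist','pics/w1raw.png',(125,190,175,268),cw),('top','pics/top0.png',(215,260,310,365),env.calibration('top')),('scene','pics/scene0.png',(138,186,170,222),env.calibration('scene'))]
def proj(P,c):
    K=np.array(c['K']);T=np.array(c['pose']);q=(P-T[:3,3])@T[:3,:3]@K.T;return q[:,:2]/q[:,2:]
a=np.linspace(0,np.pi,40)
out=np.vstack([[[46*np.cos(t),114+46*np.sin(t)] for t in a],[[-46,0],[46,0]]])
def pts(p):
    x,y,yaw,lean,roll=p;u=np.array([-np.sin(lean),0,np.cos(lean)]);n=np.array([np.cos(lean),0,np.sin(lean)]);v=np.array([0,1,0.])
    Rz=np.array([[np.cos(yaw),-np.sin(yaw),0],[np.sin(yaw),np.cos(yaw),0],[0,0,1]])
    c,s=np.cos(roll),np.sin(roll);o=np.c_[out[:,0]*c-out[:,1]*s,out[:,0]*s+out[:,1]*c]
    return [(np.outer(o[:,0],v)+np.outer(o[:,1],u)+k*4*n)@Rz.T+[x,y,27] for k in(-1,1)]
S=8
masks=[]
for n,f,(r0,r1,c0,c1),cal in V:
    im=cv2.imread(f)[r0:r1,c0:c1];h=cv2.cvtColor(cv2.resize(im,None,fx=S,fy=S,interpolation=cv2.INTER_CUBIC),cv2.COLOR_BGR2HSV)
    m=((h[...,0]>9)&(h[...,0]<40)&(h[...,1]<165)&(h[...,1]>60)).astype(np.uint8)
    m=cv2.morphologyEx(m,cv2.MORPH_CLOSE,np.ones((41,41),np.uint8))
    k,l,st,_=cv2.connectedComponentsWithStats(m);i=1+np.argmax(st[1:,4]);masks.append((l==i).astype(np.uint8))
def ren(p,i):
    n,f,(r0,r1,c0,c1),cal=V[i];m=np.zeros_like(masks[i])
    q=np.vstack([proj(P,cal) for P in pts(p)]);q=(q+.5-[c0,r0])*S
    cv2.fillConvexPoly(m,cv2.convexHull(q.astype(np.float32)).astype(np.int32),1);return m
if __name__=='__main__':
    lim=[]
    def cost(p,vs=(0,1,2)): return sum((ren(p,i)!=masks[i]).mean() for i in vs)
    for vs in [(0,),(1,),(2,),(0,1),(0,1,2)]:
        b=min((minimize(cost,[x,-266,0,.6,0],args=(vs,),method='Nelder-Mead',options=dict(initial_simplex=np.array([x,-266,0,.6,0])+np.vstack([np.zeros(5),np.diag([15,10,.05,.1,.03])]),maxiter=500)) for x in(520,540)),key=lambda r:r.fun)
        print(vs,np.round(b.x,3),round(b.fun,3))
    vis=[]
    for i,v in enumerate(V):
        r0,r1,c0,c1=v[2];im=cv2.resize(cv2.imread(v[1])[r0:r1,c0:c1],None,fx=S,fy=S)
        for m,c in((masks[i],(0,0,255)),(ren(b.x,i),(0,255,0))):cv2.drawContours(im,cv2.findContours(m,0,2)[0],-1,c,1)
        vis.append(cv2.resize(im,(390,290)))
    cv2.imwrite('pics/f1.png',np.vstack([np.hstack(vis[:2]),np.hstack([vis[2],vis[2]])]))
E
python3 fit.py
```

```text
(0,) [ 5.15719e+02 -2.58730e+02  4.02000e-01  7.94000e-01 -1.21000e-01] 0.137
(1,) [ 4.99989e+02 -2.67582e+02  4.00000e-02  7.84000e-01  8.00000e-03] 0.206
(2,) [ 5.18583e+02 -2.63922e+02  4.60000e-02  7.30000e-01 -1.50000e-02] 0.07
(0, 1) [ 5.12164e+02 -2.49433e+02  7.11000e-01  8.42000e-01 -2.14000e-01] 0.384
(0, 1, 2) [ 5.12143e+02 -2.63333e+02  2.29000e-01  7.67000e-01 -1.25000e-01] 0.505
```

View pics/f1.png

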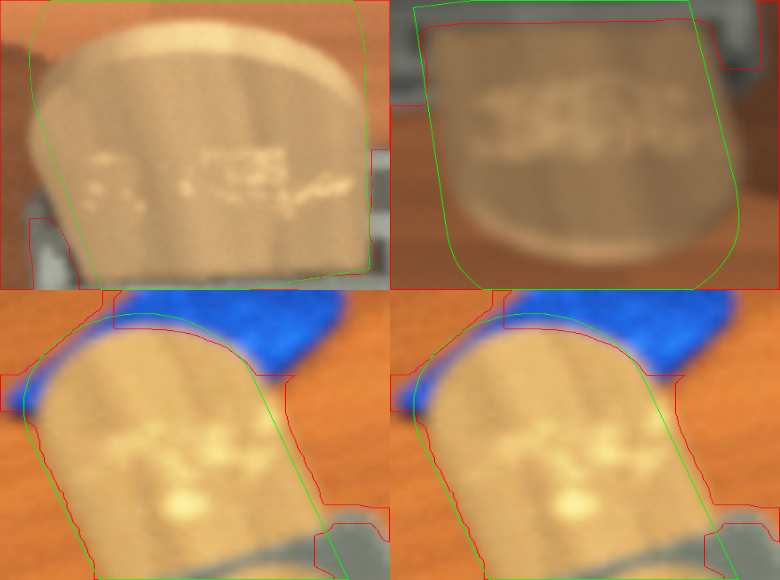

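The colour masks leaked past the pattern, so I'll use outline points read from this picture: wrist panel top left, top-camera panel top right, scene panel below.

```bash
cat > fit2.py <<'E'
from fit import *
from scipy.optimize import least_squares
W=[(30,130),(50,195),(70,238),(362,130),(369,200),(370,260),(190,20),(100,38),(280,40),(45,85),(345,80)]
T=[(37,30),(48,110),(60,180),(75,215),(110,245),(200,264),(280,250),(348,185),(352,150),(335,80),(318,30)]
C=[(95,575),(65,480),(42,410),(60,365),(130,328),(200,332),(250,372),(280,430),(310,495)]
obs=[]
for L,v in zip((W,T,C),V):
    r0,r1,c0,c1=v[2];obs.append([(c0-.5+u*(c1-c0)/390,r0-.5+w*(r1-r0)/290) for u,w in L])
def res(p,vs=(0,1,2)):
    r=[]
    for i in vs:
        h=cv2.convexHull((np.vstack([proj(P,V[i][3]) for P in pts(p)])).astype(np.float32))
        r+=[cv2.pointPolygonTest(h,(float(a),float(b)),True) for a,b in obs[i]]
    return r
for vs in [(0,),(1,),(2,),(0,1,2)]:
    s=least_squares(lambda p:np.r_[res(p,vs),(p-[530,-266,0,.61,0])/[30,30,.1,.06,.03]*.3],[530,-266,0,.61,0],x_scale=[10,10,.1,.1,.1],diff_step=1e-3,loss='soft_l1')
    print(vs,np.round(s.x,3),round(s.cost,2))
print(np.round(res(s.x),1))
for h in(0,114,160):
    o=pts(s.x);x,y,yaw,lean,roll=s.x
    c=np.array([-np.sin(lean)*h,-np.sin(roll)*h]);print(h,x+c[0]*np.cos(yaw)-c[1]*np.sin(yaw),y+c[0]*np.sin(yaw)+c[1]*np.cos(yaw),27+h*np.cos(lean))
# rack top corner check from wrist: draw
E
python3 fit2.py
```

```text
(0,) [ 5.29700e+02 -2.61143e+02  2.90000e-02  7.53000e-01  3.80000e-02] 1.01
(1,) [ 5.19728e+02 -2.66756e+02  7.00000e-03  6.81000e-01 -0.00000e+00] 1.18
(2,) [ 6.78818e+02 -3.15332e+02  5.87000e-01  4.58000e-01 -1.89000e-01] 5.58
(0, 1, 2) [ 5.35028e+02 -2.65315e+02  2.00000e-02  8.02000e-01  5.00000e-03] 108.76
[ -1.4   0.    1.3   0.3  -1.2  -1.5   0.3   0.2   1.   -0.1  -0.1  -0.3
  -0.1   0.1  -1.   -1.7  -0.9  -0.4  -0.5  -0.6  -0.3   0.5 -28.7 -16.7
 -13.7  -8.9   2.    9.4   0.9  -9.5 -21. ]
0 535.0280548645347 -265.3148578500818 27.0
114 453.14252352195854 -267.52076983008925 106.28565729985122
160 420.10099333109446 -268.4108746641274 138.2781155085631
```

```bash
sed -i 's/^obs=\[\]/C=[(u,w-290) for u,w in C];obs=[]/' fit2.py; python3 fit2.py
```

```text
(0,) [ 5.29700e+02 -2.61143e+02  2.90000e-02  7.53000e-01  3.80000e-02] 1.01
(1,) [ 5.19728e+02 -2.66756e+02  7.00000e-03  6.81000e-01 -0.00000e+00] 1.18
(2,) [ 5.23049e+02 -2.66659e+02 -3.00000e-03  8.05000e-01 -1.50000e-02] 2.03
(0, 1, 2) [ 5.24128e+02 -2.63756e+02  4.00000e-02  7.07000e-01  5.00000e-03] 5.94
[-0.1  0.1  0.4  0.8 -0.6 -0.6 -0.5 -0.   0.8  1.2  0.8  0.5  0.3  0.3
 -0.5 -1.3 -0.8 -0.   0.1 -0.4 -0.7 -0.3 -0.1  1.7  0.9 -0.1 -0.6 -0.7
  0.6  0.7  0.6]
0 524.1280332089509 -263.755581137721 27.0
114 450.192454236495 -267.20473779393154 113.70581787636975
160 420.3587995633987 -268.5965027604727 148.69237596683473
```

Emit:
carry_out --pt "-0.33 -0.25 -0.7 0.13" --pt "-0.33 -0.25 -0.7 0.13" --pt "-0.33 -0.25 -0.7 0.12" --pt "0 0 0 0" --pt "0 0 0 0"

```text
t: 4.05
eef_pos: [414.2, -269.6, 205.0]
tcp_rot: [3.141, 0.0, -3.105]
ft_force: [0.5, -0.3, 0.3]
opening: 1.002
grip_force: 0.0
```

```bash
python3 - <<'E'
from h import *
s=env.state();print(s['t'],s['eef_pos'],s['tcp_rot'])
im=env.read_camera('wrist');cal=env.calibration('wrist');np.save('pics/w2cal.npy',cal,allow_pickle=True)
cv2.imwrite('pics/w2raw.png',im[...,::-1])
o=cv2.resize(im[100:300,:],(800,312*1),interpolation=cv2.INTER_CUBIC)
o=cv2.resize(im[60:300,120:390],None,fx=2.4,fy=2.4,interpolation=cv2.INTER_CUBIC)
cv2.imwrite('pics/w2.png',o[...,::-1])
E
```

```text
4.05 [ 414.24429244 -269.56594062  204.95107109] [ 3.14132171e+00  5.95336367e-06 -3.10547338e+00]
```

View pics/w2.png

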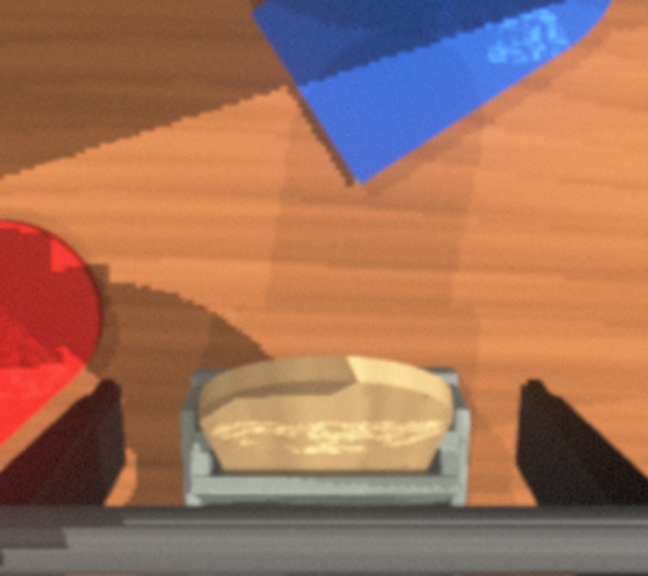

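The fingers' inner faces are at columns 124 and 518, centre 321. The pattern's widest part spans 200–452, centre 326, so it sits about 2 mm toward +y. The fingers are parallel to the slot. I shift +2 mm and slide down along the sheet.

Emit:
carry_out --pt "0 0.04 -0.6 0" --pt "0 0 -0.6 0" --pt "0 0 -0.1 0" --pt "0 0 0 0" --pt "0 0 0 0"

```text
t: 4.6
eef_pos: [414.8, -268.0, 141.0]
tcp_rot: [-3.14, 0.002, -3.104]
ft_force: [0.3, 0.3, 0.2]
opening: 0.998
grip_force: 0.0
```

Emit:
carry_out --pt "0.1 0.004 -0.12 0" --pt "0.1 0.004 -0.12 0" --pt "0.1 0.004 -0.12 0" --pt "0 0 0 0" --pt "0 0 0 0"

```text
t: 5.1
eef_pos: [428.8, -267.0, 121.1]
tcp_rot: [3.141, -0.001, -3.104]
ft_force: [0.2, -0.2, 0.1]
opening: 0.999
grip_force: 0.0
```

Emit:
carry_out --pt "0.1 0.004 -0.12 0" --pt "0.1 0.004 -0.12 0" --pt "0 0 0 0" --pt "0 0 0 0" --pt "0 0 0 0"

```text
t: 5.6
eef_pos: [438.7, -266.6, 109.4]
tcp_rot: [3.141, -0.0, -3.105]
ft_force: [0.3, -0.2, -0.3]
opening: 0.998
grip_force: 0.0
```

```bash
python3 - <<'E'
from h import *
s=env.state();print(s['t'],s['eef_pos'],s['tcp_rot'],s['ft_force'])
im=env.read_camera('wrist')
o=cv2.resize(im[100:300,120:390],None,fx=2.4,fy=2.4,interpolation=cv2.INTER_CUBIC)
cv2.imwrite('pics/w3.png',o[...,::-1])
E
```

```text
5.6 [ 438.7473822  -266.63687165  109.35151138] [ 3.14143278e+00 -8.66714975e-05 -3.10468300e+00] [ 0.30822819 -0.24957287 -0.34068874]
```

View pics/w3.png

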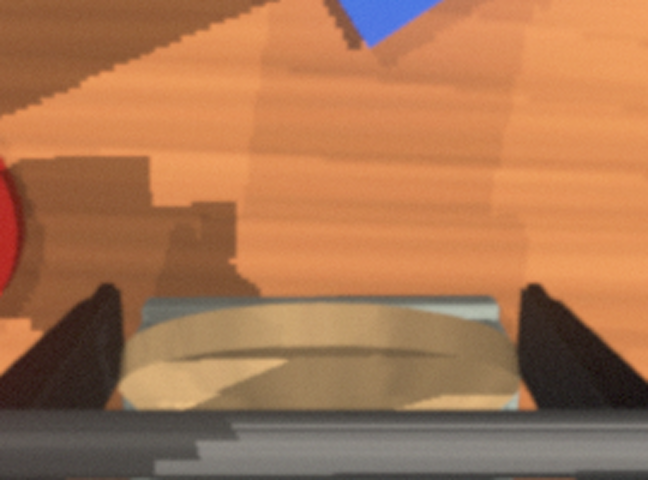

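The pattern spans columns 120–520 and lies centred between the fingers at 122 and 518, with no contact force. I go the last bit down and close.

Emit:
carry_out --pt "0.1 0.004 -0.12 0" --pt "0.1 0.004 -0.12 0" --pt "0 0 0 0" --pt "0 0 0 0" --pt "0 0 0 0"

```text
t: 6.15
eef_pos: [448.8, -266.2, 97.3]
tcp_rot: [3.141, -0.0, -3.105]
ft_force: [-0.3, -0.4, 0.8]
opening: 1.0
grip_force: 0.0
```

Emit:
carry_out --pt "0 0 0 0" --pt "0 0 0 0" --pt "0 0 0 0" --pt "0 0 0 0" --pt "0 0 0 0" --fingers 1

```text
t: 6.65
eef_pos: [448.7, -266.3, 97.4]
tcp_rot: [3.142, 0.0, -3.105]
ft_force: [-0.4, -0.8, 1.4]
opening: 0.964
grip_force: 30.0
```

Emit:
carry_out --pt "-0.074 -0.003 0.095 0" --pt "-0.074 -0.003 0.095 0" --pt "-0.074 -0.003 0.095 0" --pt "-0.074 -0.003 0.095 0" --pt "-0.074 -0.003 0.095 0"

```text
t: 7.15
eef_pos: [429.9, -267.1, 121.6]
tcp_rot: [-3.142, 0.0, -3.105]
ft_force: [-0.4, 0.3, -0.4]
opening: 0.968
grip_force: 30.0
```

Emit:
carry_out --pt "-0.074 -0.003 0.095 0" --pt "-0.074 -0.003 0.095 0" --pt "-0.074 -0.003 0.095 0" --pt "-0.074 -0.003 0.095 0" --pt "-0.074 -0.003 0.095 0"

```text
t: 7.65
eef_pos: [411.5, -267.8, 145.2]
tcp_rot: [3.142, 0.0, -3.105]
ft_force: [0.2, -0.8, -0.2]
opening: 0.964
grip_force: 30.0
```

Emit:
carry_out --pt "-0.1 -0.003 0.2 0" --pt "0 0 0.6 0" --pt "0 0 0.8 0" --pt "0 0 0.8 0" --pt "0 0 0.2 0"

```text
t: 8.15
eef_pos: [407.4, -268.6, 279.2]
tcp_rot: [-3.137, 0.005, -3.105]
ft_force: [-0.2, -0.4, -1.1]
opening: 0.965
grip_force: 30.0
```

```bash
python3 - <<'E'
from h import *
im=env.read_camera('scene');cv2.imwrite('pics/s2raw.png',im[...,::-1])
a=cv2.resize(im[70:250,140:280],(389,500),interpolation=cv2.INTER_CUBIC)
t=env.read_camera('top');cv2.imwrite('pics/t2raw.png',t[...,::-1])
b=cv2.resize(cv2.imread('pics/top0.png')[165:255,70:160],(400,400),interpolation=cv2.INTER_CUBIC)
c=np.zeros((500,400,3),np.uint8);c[:400]=b
cv2.imwrite('pics/s2.png',np.hstack([a[...,::-1],c]))
E
```

```text
(no output)
```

View pics/s2.png

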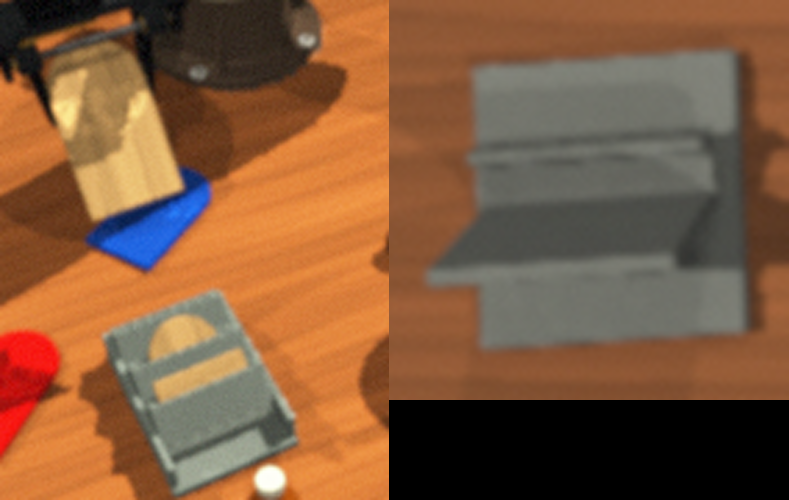

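The pattern is out and held square, and the heel and strap patterns stay in their slots. In the right panel the rest shows:
- corner line from (208,482) to (192,715)
- board top edge from (275,430) to (262,677)
- lip from (158,470) to (146,703)

I solve the rest's pose from these points.

```bash
cat > rest.py <<'E'
from fit import proj
from h import *
from scipy.optimize import least_squares
c=env.calibration('top')
M=[((0,65,0),(482,208)),((0,-65,0),(715,192)),((0,65,95),(433,267)),((0,-65,95),(680,253)),((-10,65,95),(428,283)),((-10,-65,95),(674,268)),((34,65,12),(470,152)),((34,-65,12),(701,138)),((26,65,12),(470,165)),((26,-65,12),(703,150))]
L=np.radians(25);R0=np.array([[np.cos(L),0,-np.sin(L)],[0,1,0],[np.sin(L),0,np.cos(L)]])
def tf(P,p):
    x,y,a=p;Rz=np.array([[np.cos(a),-np.sin(a),0],[np.sin(a),np.cos(a),0],[0,0,1]]);return np.array(P,float)@(Rz@R0).T+[x,y,26]
P=[m[0] for m in M];Q=np.array([[70-.5+(u-389)/4.444,165-.5+v/4.444] for _,(u,v) in M])
if __name__=='__main__':
    s=least_squares(lambda p:(proj(tf(P,p),c)-Q).ravel(),[515,270,0],x_scale=[10,10,.1],loss='soft_l1')
    print(np.round(s.x,3));print(np.round((proj(tf(P,s.x),c)-Q),1).tolist());np.save('rest.npy',s.x)
    # overlay on scene
    im=cv2.imread('pics/scene0.png');im=cv2.resize(im,None,fx=5,fy=5,interpolation=cv2.INTER_CUBIC)
    cs=env.calibration('scene')
    for q in [[(0,65,0),(0,-65,0),(0,-65,95),(0,65,95)],[(26,65,12),(26,-65,12),(34,-65,12),(34,65,12)],[(-10,65,95),(-10,-65,95)]]:
        cv2.polylines(im,[((proj(tf(q,s.x),cs)+.5)*5).astype(int)],True,(0,0,255),1)
    a=im[500:850,1600:1960]
    im=cv2.resize(cv2.imread('pics/top0.png'),None,fx=5,fy=5,interpolation=cv2.INTER_CUBIC)
    for q in [[(0,65,0),(0,-65,0),(0,-65,95),(0,65,95)],[(26,65,12),(26,-65,12),(34,-65,12),(34,65,12)],[(-10,65,95),(-10,-65,95)]]:
        cv2.polylines(im,[((proj(tf(q,s.x),c)+.5)*5).astype(int)],True,(0,0,255),1)
    cv2.imwrite('pics/r1.png',np.hstack([a,im[860:1210,380:780]]))
    for w in (229*1.,214*1.),: print('wax',px2w('top',w,20))
    # pot rim circle in top
    t=cv2.imread('pics/top0.png');print('pot rim', px2w('top',(156,211),78))
E
python3 rest.py
```

```text
[5.22264e+02 2.64589e+02 7.10000e-02]
[[0.7, -1.4], [0.4, -1.1], [-1.9, 0.3], [-1.2, -0.0], [0.1, 0.7], [0.8, 0.6], [-0.7, -0.0], [0.4, -0.3], [-0.1, 0.1], [0.4, 0.1]]
wax [473.78094698  24.3472713   20.        ]
pot rim [645.14684957  27.80901247  78.        ]
```

View pics/r1.png

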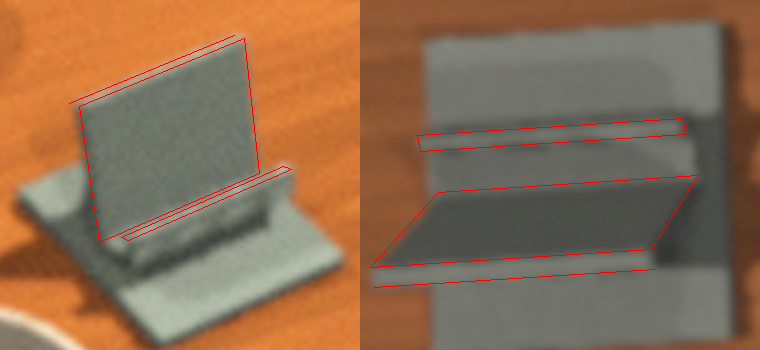

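The model (red) lies on the rest's edges in both views. Now I work out the sheet's lean in the grip from its foot edge in the scene picture.

```bash
python3 - <<'E'
from h import *
c=env.calibration('scene');K=np.array(c['K']);T=np.array(c['pose'])
g=np.array([407.4,-268.6,298.2])
def ray(r,col):
    return T[:3,:3]@np.linalg.solve(K,[col,r,1.]),T[:3,3]
for off,(r,col) in ((-46,(148.7,173.7)),(46,(137.9,206.1)),(0,(143.3,189.9))):
    d,o=ray(r,col);n=np.array([-.037,1,0]);t=((g+[0,off,0]-o)@n)/(d@n);p=o+d*t
    print(np.round(p,1),'len',round(np.hypot(p[0]-g[0],p[2]-g[2]),1),'lean',round(np.degrees(np.arctan2(p[0]-g[0],g[2]-p[2])),1))
from fit import proj
for l in (0,20,30,35,40,45):
    P=np.array([g+[110*np.sin(np.radians(l)),y,-110*np.cos(np.radians(l))] for y in(-46,46)]);print(l,np.round(proj(P,c),1).tolist())
E
```

```text
[ 500.2 -311.2  226.9] len 117.0 lean 52.5
[ 488.2 -219.6  216.2] len 115.1 lean 44.6
[ 490.4 -265.5  217.8] len 115.5 lean 45.9
0 [[165.2, 137.1], [196.6, 127.3]]
20 [[168.6, 144.2], [200.7, 133.9]]
30 [[169.9, 146.2], [202.4, 135.7]]
35 [[170.4, 146.8], [203.2, 136.2]]
40 [[170.9, 147.1], [203.9, 136.5]]
45 [[171.2, 147.1], [204.5, 136.4]]
```

Emit:
carry_out --pt "0.25 0.5 0 0" --pt "0.25 0.95 0 0" --pt "0.25 0.95 0 0" --pt "0.25 0.95 0 0" --pt "0.25 0.95 0 0"

```text
t: 8.75
eef_pos: [468.7, -51.0, 273.2]
tcp_rot: [3.141, -0.003, -3.105]
ft_force: [1.5, 0.0, -0.4]
opening: 0.963
grip_force: 30.0
```

Emit:
carry_out --pt "-0.25 0.95 0 0.1" --pt "-0.25 0.95 0 0.1" --pt "-0.25 0.95 0 0.1" --pt "-0.25 0.95 0 0.03" --pt "-0.22 0.95 0 0"

```text
t: 9.25
eef_pos: [406.7, 186.1, 273.3]
tcp_rot: [-3.141, -0.002, -3.07]
ft_force: [1.3, 0.1, -0.6]
opening: 0.958
grip_force: 30.0
```

Emit:
carry_out --pt "0 0.8 0 0" --pt "0 0.5 0 0" --pt "0 0.2 0 0" --pt "0 0 0 0" --pt "0 0 0 0"

```text
t: 9.75
eef_pos: [408.1, 258.7, 274.1]
tcp_rot: [-3.141, -0.001, -3.07]
ft_force: [-0.1, -0.3, -0.5]
opening: 0.964
grip_force: 30.0
```

Emit:
carry_out --pt "-0.5 0 -0.1 0" --pt "-0.05 0 -0.6 0" --pt "0 0 -0.9 0" --pt "0 0 -0.9 0" --pt "0 0 -0.7 0"

```text
t: 10.25
eef_pos: [380.4, 257.9, 113.0]
tcp_rot: [-3.141, -0.001, -3.072]
ft_force: [1.2, 0.6, -0.4]
opening: 0.961
grip_force: 30.0
```

Emit:
carry_out --pt "0 0 0 0" --pt "0.2 0 0 0" --pt "0.2 0 0 0" --pt "0.1 0 0 0" --pt "0 0 0 0"

```text
t: 10.75
eef_pos: [406.9, 259.6, 115.9]
tcp_rot: [3.141, 0.002, -3.071]
ft_force: [-0.3, 0.5, -1.8]
opening: 0.962
grip_force: 30.0
```

Emit:
carry_out --pt "0.1 0 0.02 0" --pt "0.1 0 0.02 0" --pt "0.1 0 0.02 0" --pt "0.1 0 0.03 0" --pt "0 0 0 0"

```text
t: 11.25
eef_pos: [426.6, 259.7, 119.5]
tcp_rot: [3.141, 0.001, -3.07]
ft_force: [-2.0, 0.1, -0.1]
opening: 0.965
grip_force: 30.0
```

Emit:
carry_out --pt "0.1 0 0.03 0" --pt "0.1 0 0.04 0" --pt "0.1 0 0.05 0" --pt "0.1 0 0.05 0" --pt "0 0 0 0"

```text
t: 11.75
eef_pos: [446.7, 259.6, 128.2]
tcp_rot: [3.141, 0.001, -3.07]
ft_force: [-1.8, -0.0, -0.2]
opening: 0.967
grip_force: 30.0
```

Emit:
carry_out --pt "0.05 0 0.02 0" --pt "0.05 0 0 0" --pt "0 0 0 0" --pt "0 0 0 0" --pt "0 0 0 0"

```text
t: 12.25
eef_pos: [450.8, 259.6, 128.8]
tcp_rot: [3.142, 0.0, -3.07]
ft_force: [-1.5, -0.5, 0.5]
opening: 0.964
grip_force: 30.0
```

Emit:
carry_out --pt "-0.25 0 0 0" --pt "-0.25 0 0.1 0" --pt "0 0 0.7 0" --pt "0 0 0.9 0" --pt "0 0 0.5 0"

```text
t: 12.75
eef_pos: [425.2, 259.9, 242.1]
tcp_rot: [3.14, 0.003, -3.07]
ft_force: [0.8, -0.3, -1.7]
opening: 0.964
grip_force: 30.0
```

Emit:
carry_out --pt "0 0 0 0" --pt "0.4 0.02 0 0" --pt "0.4 0.02 0 0" --pt "0.3 0 0 0" --pt "0 0 0 0"

```text
t: 13.25
eef_pos: [481.1, 261.5, 237.7]
tcp_rot: [-3.141, -0.001, -3.071]
ft_force: [-0.7, -0.4, -1.0]
opening: 0.962
grip_force: 30.0
```

```bash
python3 - <<'E'
from h import *
s=env.state();print(s['t'],s['eef_pos'],s['tcp_rot'],s['ft_force'])
im=env.read_camera('scene');cv2.imwrite('pics/s3raw.png',im[...,::-1])
print(env.look_for('scene','sole_pattern'))
# foot edge candidates: predicted for various lean
from fit import proj
c=env.calibration('scene');g=s['eef_pos']+[0,0,19]
h=cv2.cvtColor(im,cv2.COLOR_RGB2HSV)
for l in (15,20,25,30,35,40):
    a=np.radians(l);P=np.array([g+[116*np.sin(a)+4*np.cos(a),y,-116*np.cos(a)+4*np.sin(a)] for y in(-46,0,46)]);print(l,np.round(proj(P,c),1).tolist())
q=proj(np.array([g]),c)[0].astype(int)
for r in range(q[1]-5,q[1]+50): print(r,im[r,q[0]:q[0]+30:6].tolist()) if r%2 else 0
E
```

```text
13.25 [481.07847888 261.46803889 237.65264946] [-3.14128152e+00 -9.59916967e-04 -3.07062307e+00] [-0.739638   -0.43431149 -0.98450118]
[{'position': [0.2339, 0.6998], 'conf': 0.88}, {'position': [0.3841, 0.3818], 'conf': 0.67}, {'position': [0.5536, 0.2641], 'conf': 0.56}]
15 [[346.8, 116.4], [359.6, 112.1], [372.1, 107.8]]
20 [[348.6, 117.5], [361.5, 113.1], [374.1, 108.7]]
25 [[350.5, 118.3], [363.5, 113.8], [376.1, 109.5]]
30 [[352.4, 118.8], [365.4, 114.3], [378.2, 109.9]]
35 [[354.2, 119.1], [367.3, 114.5], [380.2, 110.1]]
40 [[356.0, 119.0], [369.2, 114.5], [382.1, 110.0]]
71 [[163, 124, 72], [135, 106, 63], [139, 104, 63], [148, 78, 40], [232, 137, 66]]
73 [[158, 120, 76], [132, 100, 59], [139, 103, 63], [197, 110, 54], [164, 91, 42]]
75 [[147, 111, 67], [136, 105, 59], [143, 104, 65], [186, 104, 48], [127, 67, 32]]
77 [[150, 113, 70], [137, 104, 62], [139, 103, 60], [195, 112, 50], [129, 72, 31]]
79 [[148, 115, 69], [132, 102, 54], [144, 107, 64], [223, 127, 56], [130, 69, 30]]
81 [[142, 108, 62], [138, 105, 65], [147, 110, 67], [227, 133, 61], [203, 116, 51]]
83 [[148, 115, 
[... 1074 characters left out ...]
, 49]]
109 [[175, 135, 79], [136, 126, 98], [225, 129, 63], [213, 117, 51], [198, 113, 51]]
111 [[157, 138, 103], [118, 124, 110], [217, 124, 58], [222, 128, 60], [204, 114, 48]]
113 [[116, 121, 108], [117, 128, 111], [222, 127, 59], [214, 122, 56], [215, 119, 55]]
115 [[114, 122, 105], [118, 123, 111], [213, 125, 60], [217, 124, 55], [216, 125, 60]]
117 [[115, 123, 109], [110, 118, 107], [222, 130, 67], [215, 122, 54], [213, 120, 55]]
119 [[116, 122, 109], [113, 121, 109], [208, 129, 68], [214, 121, 56], [220, 129, 57]]
121 [[119, 125, 110], [114, 122, 111], [203, 120, 67], [222, 130, 59], [227, 134, 58]]
123 [[114, 119, 107], [116, 122, 109], [206, 128, 72], [226, 132, 61], [213, 118, 54]]
```

```bash
python3 - <<'E'
import cv2,numpy as np
im=cv2.imread('pics/s3raw.png').astype(float)
k=im[...,2]/(im[...,0]+1);m=(k>1.6)&(k<2.9)
for r in range(84,120,2):
    c=np.where(m[r,325:400])[0]+325
    print(r,c.min() if len(c) else '',c.max() if len(c) else '',len(c))
# row of foot per column
for c in range(340,380,4):
    rr=np.where(m[80:125,c])[0]+80; print(c,rr.max() if len(rr) else '')
E
```

```text
84 347 372 26
86 347 372 26
88 347 372 26
90 347 372 26
92 347 372 26
94 347 371 25
96 347 371 25
98 347 371 25
100 346 371 26
102 347 371 25
104 347 371 25
106 347 370 24
108 346 369 21
110 347 369 15
112 346 369 11
114 346 370 8
116 342 370 4
118 338 370 3
340 117
344 116
348 115
352 113
356 111
360 110
364 108
368 107
372 93
376
```

```bash
python3 - <<'E'
from h import *
from fit import proj
c=env.calibration('scene');g=np.array([481.1,261.5,256.7])
for l in (5,10,15,20,25,30):
    a=np.radians(l);o=[]
    for y in(-46,46):
        s=np.linspace(0,60,61);P=np.array([g+[(116-q)*np.sin(a)+4*np.cos(a)-y*.071,y+(116-q)*np.sin(a)*.071,-(116-q)*np.cos(a)+4*np.sin(a)] for q in s]);q=proj(P,c)
        o+=[round(float(np.interp(r,q[::-1,1],q[::-1,0])),1) for r in (84,104)]+np.round(q[0],1).tolist()
    print(l,o)
E
```

```text
5 [345.6, 344.9, 343.9, 114.1, 370.3, 367.9, 367.9, 104.4]
10 [346.6, 346.4, 345.9, 115.6, 371.4, 370.1, 370.0, 105.8]
15 [347.6, 347.7, 348.0, 116.9, 372.5, 372.2, 372.1, 106.9]
20 [348.7, 349.0, 350.0, 117.9, 373.6, 374.1, 374.3, 107.8]
25 [349.7, 350.2, 352.1, 118.6, 374.6, 376.0, 376.5, 108.5]
30 [350.7, 351.5, 354.2, 119.1, 375.7, 377.9, 378.7, 108.9]
```

The sheet leans about 12° now (its edges sit at columns 347 and 372). I will set its foot near the corner and then tip it back against the board, with the foot braced there.

Emit:
carry_out --pt "0.43 0.03 0 0" --pt "0 0 -0.5 0" --pt "0 0 -0.7 0" --pt "0 0 -0.4 0" --pt "0 0 0 0"

```text
t: 13.85
eef_pos: [500.1, 262.7, 156.4]
tcp_rot: [-3.14, -0.005, -3.07]
ft_force: [-0.2, -0.0, -0.8]
opening: 0.964
grip_force: 30.0
```

Emit:
carry_out --pt "0 0 -0.15 0" --pt "0 0 -0.15 0" --pt "0 0 -0.15 0" --pt "0 0 0 0" --pt "0 0 0 0"

```text
t: 14.35
eef_pos: [502.4, 263.1, 136.5]
tcp_rot: [3.141, 0.0, -3.07]
ft_force: [0.2, -0.3, -0.2]
opening: 0.964
grip_force: 30.0
```

Emit:
carry_out --pt "0 0 -0.08 0" --pt "0 0 -0.06 0" --pt "0 0 -0.04 0" --pt "0 0 0 0" --pt "0 0 0 0"

```text
t: 14.85
eef_pos: [502.3, 263.1, 127.3]
tcp_rot: [3.142, -0.0, -3.07]
ft_force: [1.0, 0.2, -1.4]
opening: 0.964
grip_force: 30.0
```

```bash
python3 - <<'E'
from h import *
from fit import proj
s=env.state();print(s['eef_pos'],s['ft_force'])
im=env.read_camera('scene');cv2.imwrite('pics/s4raw.png',im[...,::-1]);im=im.astype(float)
k=im[...,0]/(im[...,2]+1);m=(k>1.6)&(k<2.9)
for r in range(84,156,4):
    c=np.where(m[r,335:375])[0]+335;print(r,c.min() if len(c) else '',c.max() if len(c) else '',len(c))
r0=np.load('rest.npy');import rest
for P in [(0,46,0),(0,-46,0),(26,46,12),(26,-46,12),(34,46,12),(34,-46,12),(0,65,95),(0,-65,95)]: print(P,np.round(proj(rest.tf([P],r0),env.calibration('scene')),1))
E
```

```text
[502.3024577  263.07447518 127.32213973] [ 1.01428873  0.17915516 -1.43561926]
84 338 345 5
88 370 370 1
92 360 371 4
96 353 363 11
100 338 374 14
104 348 373 20
108 345 371 25
112 343 370 25
116 343 369 24
120 335 370 26
124 335 370 26
128 336 371 27
132 335 372 27
136 346 366 21
140 346 357 12
144 346 348 3
148   0
152 335 335 1
(0, 46, 0) [[366.8 136.1]]
(0, -46, 0) [[344.2 146. ]]
(26, 46, 12) [[371.5 134.7]]
(26, -46, 12) [[348.6 144.8]]
(34, 46, 12) [[373.2 135.3]]
(34, -46, 12) [[350.1 145.4]]
(0, 65, 95) [[368.4 107.3]]
(0, -65, 95) [[335.3 120.9]]
```

Emit:
carry_out --pt "0 0 -0.04 0" --pt "0 0 -0.03 0" --pt "0 0 0 0" --pt "0 0 0 0" --pt "0 0 0 0"

```text
t: 15.4
eef_pos: [502.3, 263.1, 123.9]
tcp_rot: [3.141, 0.0, -3.07]
ft_force: [0.1, -0.0, -1.3]
opening: 0.965
grip_force: 30.0
```

Emit:
carry_out --pt "0 0 -0.03 0" --pt "0 0 -0.03 0" --pt "0 0 0 0" --pt "0 0 0 0" --pt "0 0 0 0"

```text
t: 15.9
eef_pos: [502.4, 263.1, 121.8]
tcp_rot: [3.141, 0.001, -3.07]
ft_force: [-2.8, -1.2, 10.7]
opening: 0.966
grip_force: 30.0
```

Emit:
carry_out --pt "0 0 0.03 0" --pt "-0.06 0 0 0" --pt "-0.06 0 0 0" --pt "0 0 0 0" --pt "0 0 0 0"

```text
t: 16.4
eef_pos: [496.3, 263.1, 122.3]
tcp_rot: [3.141, 0.0, -3.07]
ft_force: [0.8, 0.2, 0.5]
opening: 0.966
grip_force: 30.0
```

Emit:
carry_out --pt "-0.06 0 -0.01 0" --pt "-0.06 0 -0.01 0" --pt "0 0 0 0" --pt "0 0 0 0" --pt "0 0 0 0"

```text
t: 16.9
eef_pos: [490.2, 263.1, 121.3]
tcp_rot: [3.142, -0.0, -3.07]
ft_force: [1.8, -1.1, -0.7]
opening: 0.963
grip_force: 30.0
```

Emit:
carry_out --pt "-0.06 0 -0.02 0" --pt "-0.06 0 -0.02 0" --pt "-0.04 0 -0.02 0" --pt "0 0 0 0" --pt "0 0 0 0"

```text
t: 17.4
eef_pos: [482.1, 263.1, 118.3]
tcp_rot: [3.141, -0.0, -3.07]
ft_force: [0.1, -0.9, 0.5]
opening: 0.964
grip_force: 30.0
```

```bash
python3 - <<'E'
from h import *
from fit import proj
s=env.state();print(s['eef_pos'],s['ft_force'])
im=env.read_camera('scene');cv2.imwrite('pics/s5raw.png',im[...,::-1]);im=im.astype(float)
k=im[...,0]/(im[...,2]+1);m=(k>1.6)&(k<2.9)
for r in range(96,150,4):
    c=np.where(m[r,342:375])[0]+342;print(r,c.min() if len(c) else '',c.max() if len(c) else '',len(c))
import rest;r0=np.load('rest.npy')
for x,z in [(8,0),(8,20),(8,60),(8,90),(8,114)]: print(x,z,np.round(proj(rest.tf([(x,-46,z),(x,46,z)],r0),env.calibration('scene')),1).tolist())
g=rest.tf([(4,0,z) for z in (110,116,120)],r0);print(np.round(g-[0,0,19],1))
E
```

```text
[482.13606479 263.12786636 118.31893065] [ 0.08352939 -0.89963283  0.53412237]
96 349 371 12
100 345 370 17
104 344 368 25
108 344 369 26
112 343 370 26
116 342 370 27
120 343 370 26
124 343 371 27
128 344 371 26
132 344 372 27
136 344 366 23
140 345 357 13
144 345 348 4
148   0
8 0 [[345.6, 146.7], [368.3, 136.7]]
8 20 [[344.9, 141.1], [367.7, 131.2]]
8 60 [[343.3, 129.6], [366.5, 119.9]]
8 90 [[342.0, 120.8], [365.5, 111.2]]
8 114 [[341.0, 113.7], [364.7, 104.1]]
[[479.5 261.5 108.4]
 [477.  261.4 113.8]
 [475.3 261.2 117.4]]
```

Emit:
carry_out --pt "-0.03 -0.02 -0.01 0" --pt "-0.03 -0.02 -0.01 0" --pt "0 0 0 0" --pt "0 0 0 0" --pt "0 0 0 0"

```text
t: 17.95
eef_pos: [479.3, 261.0, 117.3]
tcp_rot: [3.142, -0.0, -3.07]
ft_force: [1.4, -0.2, -0.2]
opening: 0.962
grip_force: 30.0
```

Emit:
carry_out --pt "0 0 0 0" --pt "0 0 0 0" --pt "0 0 0 0" --pt "0 0 0 0" --pt "0 0 0 0" --fingers -1

```text
t: 18.45
eef_pos: [479.2, 261.1, 117.3]
tcp_rot: [3.142, -0.0, -3.07]
ft_force: [-0.1, -0.3, -0.8]
opening: 1.002
grip_force: 0.0
```

```bash
python3 - <<'E'
from h import *
s=env.state();print(s['eef_pos'],s['ft_force'])
im=env.read_camera('scene');cv2.imwrite('pics/s6raw.png',im[...,::-1]);im=im.astype(float)
k=im[...,0]/(im[...,2]+1);m=(k>1.6)&(k<2.9)
for r in range(96,150,4):
    c=np.where(m[r,340:375])[0]+340;print(r,c.min() if len(c) else '',c.max() if len(c) else '',len(c))
w=env.read_camera('wrist').astype(float);cv2.imwrite('pics/w6raw.png',w[...,::-1]);k=w[...,0]/(w[...,2]+1);m=(k>1.5)&(k<2.9)
for r in range(190,280,10):
    c=np.where(m[r,150:360])[0]+150;print(r,c.min() if len(c) else '',c.max() if len(c) else '',len(c))
E
```

```text
[479.20289163 261.05047613 117.30640949] [-0.06368577 -0.27617347 -0.7571217 ]
96 348 370 9
100 350 369 16
104 345 366 22
108 343 369 25
112 341 370 27
116 341 370 26
120 341 370 27
124 342 371 27
128 342 371 27
132 343 372 27
136 343 366 24
140 344 359 16
144 344 348 5
148   0
190 150 359 44
200 150 359 46
210 150 359 47
220 150 169 11
230 150 355 12
240 150 359 189
250 150 341 182
260 152 339 20
270 163 343 27[ WARN:0@3.084] global loadsave.cpp:1063 imwrite_ Unsupported depth image for selected encoder is fallbacked to CV_8U.
```

The sheet now lies flush with the board: the left edge is at column 341–344, as predicted. I withdraw along it.

Emit:
carry_out --pt "-0.04 -0.003 0.09 0" --pt "-0.08 -0.006 0.18 0" --pt "-0.08 -0.006 0.18 0" --pt "-0.1 -0.007 0.21 0" --pt "-0.1 -0.007 0.21 0"

```text
t: 19.05
eef_pos: [458.8, 259.6, 162.1]
tcp_rot: [3.141, 0.001, -3.07]
ft_force: [0.4, 0.4, 1.1]
opening: 1.003
grip_force: 0.0
```

Emit:
carry_out --pt "-0.1 -0.007 0.21 0" --pt "-0.05 -0.005 0.4 0" --pt "0 0 0.8 0" --pt "0 0 0.8 0" --pt "0 0 0 0"

```text
t: 19.55
eef_pos: [452.9, 259.7, 276.8]
tcp_rot: [3.139, 0.008, -3.07]
ft_force: [0.1, -0.6, 0.3]
opening: 0.999
grip_force: 0.0
```

```bash
python3 - <<'E'
from h import *
s=env.state();print(s['t'],s['eef_pos'],s['joints'],s['ft_force'])
im=env.read_camera('scene');cv2.imwrite('pics/s7raw.png',im[...,::-1])
t=cv2.imread('pics/top0.png')
# wax: dark blob centre in top and scene
for n,f,(r0,r1,c0,c1) in (('top','pics/top0.png',(214,242,198,230)),('scene','pics/scene0.png',(146,168,274,298))):
    g=cv2.imread(f)[r0:r1,c0:c1].max(2);m=(g<85).astype(np.uint8);k,l,st,ce=cv2.connectedComponentsWithStats(m);i=1+np.argmax(st[1:,4])
    p=(ce[i][1]+r0,ce[i][0]+c0);print(n,p,st[i],px2w(n,p,20))
# pot rim ellipse in top: white/grey low saturation
h=cv2.cvtColor(t,cv2.COLOR_BGR2HSV);m=np.zeros(h.shape[:2],np.uint8);b=(slice(115,200),slice(168,255));m[b]=((h[b][...,1]<75)&(h[b][...,2]>60))
k,l,st,ce=cv2.connectedComponentsWithStats(m);i=1+np.argmax(st[1:,4]);cn=cv2.findContours((l==i).astype(np.uint8),0,2)[0];cn=max(cn,key=len)
e=cv2.minEnclosingCircle(cn);print('circ',e,px2w('top',(e[0][1],e[0][0]),78),st[i])
E
```

```text
19.55 [452.90862357 259.69535731 276.78158422] [ 3.94004839e-01  2.77988520e-01  1.72794625e+00  1.23821924e-04
  1.12705633e+00 -1.24848635e+00] [ 0.0936009  -0.58955312  0.31950983]
top (np.float64(226.78099173553719), np.float64(213.71900826446281)) [  7   5  18  17 242] [479.21255003  25.15296306  20.        ]
scene (np.float64(157.01694915254237), np.float64(285.1779661016949)) [  6   5  12  13 118] [481.28335385  26.62571754  20.        ]
circ ((211.1725616455078, 156.53245544433594), 34.992984771728516) [643.86705408  27.37006371  78.        ] [ 177  122   68   69 3689]
```

Emit:
carry_out --pt "0.11 -0.9 0 0" --pt "0.11 -0.95 0 0" --pt "0.11 -0.95 0 0" --pt "0.11 -0.95 0 0" --pt "0.1 -0.93 0 0"

```text
t: 20.1
eef_pos: [478.0, 23.3, 270.5]
tcp_rot: [3.141, -0.001, -3.07]
ft_force: [0.9, 0.1, 0.2]
opening: 0.999
grip_force: 0.0
```

Emit:
carry_out --pt "0 0 -0.5 0" --pt "0 0 -0.9 0" --pt "0 0 -0.8 0" --pt "0 0 -0.3 0" --pt "0 0 0 0"

```text
t: 20.6
eef_pos: [477.1, 25.1, 143.8]
tcp_rot: [3.141, -0.006, -3.07]
ft_force: [0.2, 0.2, -0.0]
opening: 1.0
grip_force: 0.0
```

```bash
python3 - <<'E'
from h import *
s=env.state();print(s['t'],s['eef_pos'])
cal=env.calibration('wrist');w=env.read_camera('wrist');cv2.imwrite('pics/w8raw.png',w[...,::-1])
print(np.round(w2px('wrist',(480,26,20),cal)))
for d in env.look_for('wrist','wax'): p=(d['position'][0]*384,d['position'][1]*512);print(d['conf'],p,px2w('wrist',p,20,cal))
q=w2px('wrist',(480,26,20),cal);g=w.max(2);m=(g<85).astype(np.uint8);k,l,st,ce=cv2.connectedComponentsWithStats(m)
for i in range(1,k):
    if 150<st[i,4]<12000: print(st[i],ce[i],px2w('wrist',ce[i][::-1],20,cal))
for nm in('scene','top'):
    im=env.read_camera(nm);cv2.imwrite(f'pics/{nm}8.png',im[...,::-1])
E
```

```text
20.6 [477.06071271  25.12704625 143.80100883]
[186. 254.]
0.55 (186.20159999999998, 257.9968) [480.11977501  30.16978205  20.        ]
[ 234  164   43   44 1361] [254.904482   185.36884644] [479.50558301  27.14244939  20.        ]
```

The wax is found at about (480, 27), agreeing across three cameras. I descend on it.

Emit:
carry_out --pt "0.05 0.03 -0.6 0" --pt "0 0 -0.8 0" --pt "0 0 -0.7 0" --pt "0 0 -0.3 0" --pt "0 0 -0.1 0"

```text
t: 21.3
eef_pos: [481.2, 26.6, 20.7]
tcp_rot: [3.141, -0.001, -3.07]
ft_force: [-0.9, 0.4, -0.5]
opening: 1.0
grip_force: 0.0
```

Emit:
carry_out --pt "0 0 -0.1 0" --pt "0 0 0 0" --pt "0 0 0 0" --pt "0 0 0 0" --pt "0 0 0 0"

```text
t: 21.8
eef_pos: [481.6, 26.5, 16.9]
tcp_rot: [-3.142, 0.001, -3.07]
ft_force: [0.1, 0.0, -0.5]
opening: 0.997
grip_force: 0.0
```

Emit:
carry_out --pt "-0.03 0 -0.12 0" --pt "0 0 -0.12 0" --pt "0 0 0 0" --pt "0 0 0 0" --pt "0 0 0 0"

```text
t: 22.3
eef_pos: [479.8, 26.5, 4.3]
tcp_rot: [3.141, -0.0, -3.07]
ft_force: [-0.4, -0.6, 0.1]
opening: 1.001
grip_force: 0.0
```

Emit:
carry_out --pt "0 0 0 0" --pt "0 0 0 0" --pt "0 0 0 0" --pt "0 0 0 0" --pt "0 0 0 0" --fingers 1

```text
t: 22.8
eef_pos: [479.8, 26.5, 4.4]
tcp_rot: [3.142, 0.0, -3.07]
ft_force: [-0.6, 0.4, 0.3]
opening: 0.636
grip_force: 0.0
```

Emit:
carry_out --pt "0 0 0 0" --pt "0 0 0 0" --pt "0 0 0 0" --pt "0 0 0 0" --pt "0 0 0 0"

```text
t: 23.3
eef_pos: [479.8, 26.5, 4.4]
tcp_rot: [3.142, 0.0, -3.07]
ft_force: [0.9, 0.5, -0.4]
opening: 0.443
grip_force: 30.0
```

Emit:
carry_out --pt "0 0 0.2 0" --pt "0 0 0.5 0" --pt "0 0 0.8 0" --pt "0 0 0.8 0" --pt "0 0 0.4 0"

```text
t: 23.8
eef_pos: [480.3, 26.5, 142.9]
tcp_rot: [-3.141, 0.004, -3.07]
ft_force: [0.3, -0.1, -0.9]
opening: 0.443
grip_force: 30.0
```

```bash
python3 - <<'E'
from h import *
s=env.state();print(s['t'],s['eef_pos'],s['grip_force'],s['opening'])
t=env.read_camera('top');h=cv2.cvtColor(t,cv2.COLOR_RGB2HSV)
m=np.zeros(h.shape[:2],np.uint8);b=(slice(110,172),slice(168,255));m[b]=((h[b][...,1]<75)&(h[b][...,2]>60))
cn=max(cv2.findContours(m,0,1)[0],key=len)[:,0,:]
P=np.array([px2w('top',(q[1],q[0]),78)[:2] for q in cn])
from scipy.optimize import least_squares
P=P[(P[:,0]>640)]
r=least_squares(lambda p:np.hypot(*(P-p).T)-80,[644,27],loss='soft_l1',f_scale=2);print(r.x,np.abs(r.fun).mean(),len(P))
for d in env.look_for('wrist','pot') if env.read_camera('wrist') is not None else []: print(d)
E
```

```text
23.8 [480.313852    26.49395458 142.90082084] 30.00002001877874 0.4430768759432825
[646.88663937  29.49725455] 0.6961577181153064 100
{'position': [0.8128, 0.4896], 'conf': 0.57}
```

The wax is held (42 mm opening, 30 N). The pot's centre is at about (645, 28).

Emit:
carry_out --pt "0.5 0.01 0 0" --pt "0.9 0.01 0 0" --pt "0.9 0 0 0" --pt "0.7 0 0 0" --pt "0.3 0 0 0"

```text
t: 24.45
eef_pos: [646.7, 27.4, 137.1]
tcp_rot: [3.141, -0.002, -3.07]
ft_force: [-0.5, -0.0, -1.0]
opening: 0.441
grip_force: 30.0
```

Emit:
carry_out --pt "0 0 0 0" --pt "0 0 -0.4 0" --pt "0 0 -0.6 0" --pt "0 0 -0.5 0" --pt "0 0 -0.3 0"

```text
t: 24.95
eef_pos: [642.6, 27.6, 46.7]
tcp_rot: [3.141, -0.004, -3.07]
ft_force: [0.0, -0.8, -0.8]
opening: 0.444
grip_force: 30.0
```

Emit:
carry_out --pt "0 0 -0.2 0" --pt "0 0 -0.1 0" --pt "0 0 -0.1 0" --pt "0 0 0 0" --pt "0 0 0 0"

```text
t: 25.45
eef_pos: [645.1, 27.5, 29.9]
tcp_rot: [-3.142, 0.001, -3.07]
ft_force: [-0.4, 0.2, -0.3]
opening: 0.443
grip_force: 30.0
```

Emit:
carry_out --pt "0 0 -0.1 0" --pt "0 0 -0.1 0" --pt "0 0 -0.08 0" --pt "0 0 0 0" --pt "0 0 0 0"

```text
t: 25.95
eef_pos: [644.8, 27.5, 15.2]
tcp_rot: [3.141, -0.0, -3.07]
ft_force: [-0.1, 0.7, -1.1]
opening: 0.443
grip_force: 30.0
```

Emit:
carry_out --pt "0 0 -0.03 0" --pt "0 0 0 0" --pt "0 0 0 0" --pt "0 0 0 0" --pt "0 0 0 0"

```text
t: 26.45
eef_pos: [644.8, 27.5, 13.9]
tcp_rot: [3.142, 0.0, -3.07]
ft_force: [-0.3, -0.0, -0.7]
opening: 0.443
grip_force: 30.0
```

Emit:
carry_out --pt "0 0 -0.02 0" --pt "0 0 0 0" --pt "0 0 0 0" --pt "0 0 0 0" --pt "0 0 0 0"

```text
t: 26.95
eef_pos: [644.8, 27.5, 12.8]
tcp_rot: [3.142, -0.0, -3.07]
ft_force: [-0.9, 0.4, -1.5]
opening: 0.445
grip_force: 30.0
```

Emit:
carry_out --pt "0 0 -0.015 0" --pt "0 0 0 0" --pt "0 0 0 0" --pt "0 0 0 0" --pt "0 0 0 0"

```text
t: 27.45
eef_pos: [644.9, 27.6, 12.3]
tcp_rot: [3.142, 0.0, -3.07]
ft_force: [-0.2, 0.0, 5.6]
opening: 0.441
grip_force: 30.0
```

Contact with the floor (5.6 N). I open the fingers partly and withdraw.

Emit:
carry_out --pt "0 0 0 0" --pt "0 0 0 0" --pt "0 0 0 0" --pt "0 0 0 0" --pt "0 0 0 0" --fingers -0.5

```text
t: 27.95
eef_pos: [644.7, 27.5, 12.0]
tcp_rot: [3.141, -0.0, -3.07]
ft_force: [0.6, -0.2, 0.5]
opening: 0.74
grip_force: 0.0
```

Emit:
carry_out --pt "0 0 0.1 0" --pt "0 0 0.3 0" --pt "0 0 0.5 0" --pt "0 0 0.8 0" --pt "0 0 0.8 0"

```text
t: 28.45
eef_pos: [644.6, 27.6, 139.5]
tcp_rot: [3.141, 0.0, -3.07]
ft_force: [0.6, -0.8, 0.1]
opening: 0.749
grip_force: 0.0
```

Emit:
carry_out --pt "-0.4 -0.3 0.9 0" --pt "-0.6 -0.5 0.6 0" --pt "-0.6 -0.5 0.2 0" --pt "-0.4 -0.3 0 0" --pt "0 0 0 0"

```text
t: 28.95
eef_pos: [543.5, -53.3, 222.9]
tcp_rot: [-3.141, 0.002, -3.072]
ft_force: [-0.2, -0.6, -0.5]
opening: 0.751
grip_force: 0.0
```

```bash
python3 - <<'E'
from h import *
s=env.state();print(s['t'],s['eef_pos'])
a=env.read_camera('scene');b=env.read_camera('top')
A=cv2.resize(a[85:255,170:420],(800,544),interpolation=cv2.INTER_CUBIC)
A=cv2.resize(a[90:235,265:400],(440,472),interpolation=cv2.INTER_CUBIC)
B=cv2.resize(b[110:255,75:180],(342,472),interpolation=cv2.INTER_CUBIC)
cv2.imwrite('pics/end.png',np.hstack([A,B])[...,::-1])
for l in('wax','sole_pattern','pot'):
  for n in('scene','top'): print(l,n,[(round(d['position'][0]*384),round(d['position'][1]*512),round(d['conf'],2)) for d in env.look_for(n,l)])
E
```

```text
28.95 [543.52587469 -53.34756846 222.88436829]
wax scene [(193, 309, 0.62)]
wax top [(200, 331, 0.53)]
sole_pattern scene [(146, 193, 0.86), (211, 134, 0.78), (118, 348, 0.6)]
sole_pattern top [(229, 409, 0.74), (217, 108, 0.71), (304, 313, 0.64), (106, 328, 0.5)]
pot scene [(188, 315, 0.56)]
pot top [(133, 210, 0.64), (202, 121, 0.62)]
```

View pics/end.png

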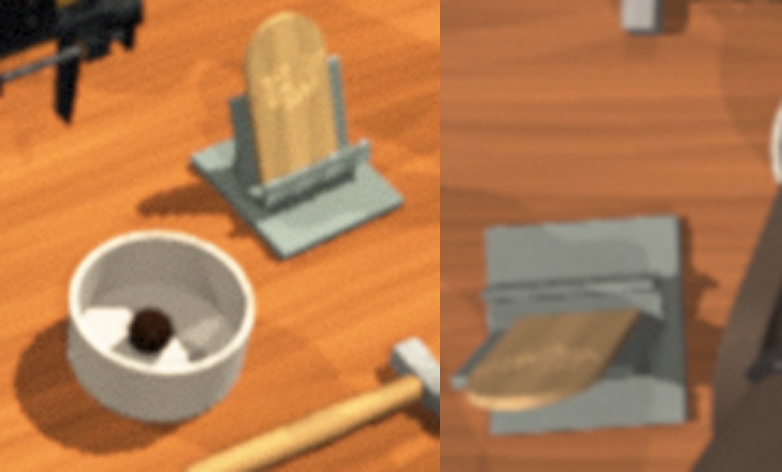

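The picture shows the half-sole pattern standing toe up behind the lip, about centred, back against the board: left panel (row 15–185, columns 245–335), right panel (row 310–405). The wax is on the pot's floor at (330,152). The arm is clear, so I hand in.

```bash
python3 -c "
from cell import env
print(env.job_done())"
```

```text
the job is handed in; nothing more can be done
None
```

The job is handed in at about 29 s of the 67 s allowed: the half-sole pattern stands toe up in the middle of the rest's ledge, leaning on the board, and the wax was lowered onto the pot's floor and released there.

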